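# Lever open the stuck cover of the labelling machine

## Task

The labelling machine's cover is stuck shut. Draw the flat-bladed scraper out of its pigeonhole by the blade, lay it down in the clear and let go; then take it by the handle, slip the blade into the slot under the front edge of the cover and lever the cover up with it (no fingers on the closed cover) until it stands open at least 60 degrees. Finally lay the scraper flat on the white board, all of it on the board, and leave the label roller, the bottle and the jar where they are.

Things in the scene. Friction and masses are not known exactly. Their poses are not given: they have to be found in the camera images.
- scraper: scraper: flat steel blade, black handle. Origin on its underside where handle meets blade; x towards the blade tip, z up as it lies. Handle x -110 to 0, 24 wide (y), z 0 to 26. Blade x 0 to 85, 44 wide, 4 thick, z 11 to 15. 160 g, balances near x -30. Starts in one of the two pigeonholes (floor 6 mm up), handle inside, blade sticking out about 65 mm
- blade_tip (a point): middle of the scraper blade's straight front edge (x 85, z 13 in the scraper's frame)
- handle (a point): middle of the scraper's handle, hold it firmly within 50 mm of here, better towards the blade, or it twists in the fingers (x -50, z 13 in the scraper's frame)
- roller: label roller, bystander: the same black handle with a 46 mm wide, 30 mm thick rubber roller in a steel fork instead of a blade, 180 long; lies in the other pigeonhole. Same frame as the scraper
- rack: fixed low steel rack, 262 (x) x 200 (y) x 130 (z), origin at the centre of its underside. Two pigeonholes side by side, centred on x = -64 and +64, each 122 wide, from 6 to 56 high, open only towards the rack's -y (front at y = -100); closed drawers above them, label reels on top
- machine: fixed white labelling machine, origin at centre of its underside, front to its -x. Box 170 (x) x 180 (y), walls 6 thick, 105 high; grey cover 160 (x) x 180 (y) x 8 on it, flush with the front. The front wall is 12 lower over its middle 110 mm: the slot under the cover's front edge. Label reel inside up to z 81; motor housing behind, x 75 to 120, 105 high
- slot (a point): middle of the slot on the outer front face of the machine (x -85, y 0, z 99 in the machine's frame): open from z 93 to the cover's underside at z 105, 110 wide
- hinge (a point): middle of the cover's hinge line (along the machine's y; x 75, z 105 in the machine's frame)
- cover (a joint): opening angle of the cover, rad: 0 lies shut, grows as its front edge rises, stop at 1.8. The hinge is stiff: about 4 N up at the front edge moves it, and it stays where it is left
- board: fixed white cutting board, 240 (x) x 260 (y) x 4 thick, origin at the centre of its underside
- bottle: sauce bottle standing on the table, 60 across, 175 high, origin at the centre of its underside; bystander
- jar: sauce jar standing on the table, 72 across, 90 high, origin at the centre of its underside; bystander
There are look-alikes about, which are no part of the job. What is shaped like the scraper but blue is not meant.

How it is judged:
By the outcome, as a careful person would: the job done as asked, in the order asked, and still so for the second after the job is handed in, with the robot touching nothing.
It also fails if it takes over 69 s, if anything falls off the work surface, if the arm or the gripper's body presses on something with over 40 N, if the wrist force passes 120 N, or if a joint passes its speed limit or range.

## Robot

A 6-joint arm with a two-finger parallel gripper is mounted at the origin on the work surface. World frame = base frame: x ahead of the robot, y to its left, z up, the work surface at z = 0. Lengths are in mm, angles in degrees, forces in N, time in s.
With the tool pointing down it reaches from about 300 to 850 mm from the base axis. Payload 4.2 kg.
Tool frame: the origin (TCP) lies between the finger pads, 19 mm behind the fingertips; this is the grasp point; z points along the fingers, y is the line along which they close (so a half turn about z gives the same grasp; the last joint's range is limited). The gripper opens to 91 mm and grips with 3 to 60 N. Pads are 32 mm wide; open, the fingers measure 118 mm over their backs; the gripper's body (76 mm by 178 mm) begins 60 mm behind the grasp point.
Start: joints at [-77.063, 18.312, 89.639, -0, 72.044, -1.146], TCP at [139.918, -557.731, 232.776] pointing down, gripper open.
Joint ranges: [-177.97, 177.97], [-48.28, 115.42], [12.27, 149.76], [-77.06, 257.06], [2.81, 150.46], [-146.56, 146.56]. Speed limits (degrees/s): [147.25, 147.25, 180, 180, 180, 180].

## Interface

Orientations are given as [roll, pitch, yaw] about the fixed x, y, z axes, in that order (R = Rz(yaw) Ry(pitch) Rx(roll)).
In Python, from workcell import state, grab_frame, camera_model, workorder gives the robot as it stands.
- The arm moves only by the tool carry_out, never from a script. Its argument "commands" is a list of rows, each a list of 7 numbers: the turn, a rotation vector about the tool's x, y, z in degrees, then the shift along the tool's x, y, z in mm, then the opening, from -1 (shut) to 1 (fully open). In form: [[ax, ay, az, dx, dy, dz, hand], ...]. A call has 1 to 20 rows; each row is the pose to reach, as a shift and turn from the pose commanded when the call began, along the tool's axes at that moment; what a row does not reach only later rows make up. A row lasts 1/10 s, in which the tool goes at most 50 mm and 8.59 degrees, less where a joint would pass 70% of its speed; a pose out of reach is approached as far as the arm can. A call with a gripper value outside its range is refused whole. The fingers move at their own pace and stop on an object; "force" is the grip in N (left out, the last holds). Time passes only in rows, so rows that repeat a pose let the fingers close. It gives the time, the measured TCP pose, the force, the opening and the grip force at its end, in the units of the state.
- state(): the state, without advancing time (a new reading comes with each control period).
- grab_frame(name): name is "scene" or "side" or "wrist"; returns the picture (420x560x3 uint8, red, green, blue); there is no depth.
- camera_model(name): a dict with "fx", "fy", "cx", "cy" (pixels), "origin" and "rotation" of the camera in the world; the wrist camera has in their place "mount" (4x4, takes a point from camera to tool coordinates, whose origin is the TCP and whose axes are the flange's). Camera axes: x right, y up, looking along -z (the intrinsics and any distortion apply to the point x, -y, -z); pixel columns grow to the right and rows downward; lengths in mm; the calibration is good to about 2 mm. A picture is of the moment at which its call begins: read the wrist's pose just before it. camera_model takes no time and is no camera call.
- workorder.job_done(): hands the job in; it is judged then, once.
The state is a dict: "time_s": time; "qpos": joint angles; "qvel": joint speeds; "effort": joint torques, N m; "ee_pos": TCP position; "ee_rot": TCP orientation; "force": force on the tool from outside, world axes, zero at the start; "torque": the same for the moment, N m; "gripper_width": finger opening in mm; "gripper_force": force on a finger pad.
Only numpy, scipy, OpenCV 4.12 (cv2) and the standard library are available. Lean on these libraries where they do the work, as an engineer would, in place of code of your own. Each camera call takes 0.05 s, during which the arm holds its last target. There are 200 camera calls.

## Working session

There is one attempt and no reset: what is moved stays moved. The work goes in short steps, Python scripts to look and compute and a tool call to move; the robot and the scene stay as the last step left them, time stands still between calls to the robot, and variables do not carry over. Pictures are saved under pics/ and viewed, at most 12 in all, crops included, and the job is handed in when it is done.

Besides the shell and the picture viewer there is one more tool, called after "Request:" as a command line: name --pt "numbers of a row" for each row, then --argument value for the rest. carry_out: Moves the arm, as the interface text tells. Its arguments: {"type":"object","properties":{"commands":{"type":"array"},"force":{"type":"number"}},"required":["commands"]}

```bash
ls; mkdir -p pics; python3 - <<'E'
from workcell import *
import cv2,json
import numpy as np
for n in ("scene","side"):
    cv2.imwrite(f"pics/{n}0.png",cv2.cvtColor(grab_frame(n),cv2.COLOR_RGB2BGR))
for n in ("scene","side","wrist"): print(n,camera_model(n))
print(state())
E
```

```text
pics
scene {'fx': 479.7944450476057, 'fy': 479.7944450476057, 'cx': 277.7909422009754, 'cy': 210.17916947732664, 'origin': array([1101.11342442,  346.48513061, 1102.41614748]), 'rotation': array([ 3.26657802e+01, -3.05622976e-02,  1.13729839e+02])}
side {'fx': 431.3175097029552, 'fy': 431.3175097029552, 'cx': 279.2624308474682, 'cy': 211.10731511427778, 'origin': array([1032.63339882,  676.23872044,  997.3227853 ]), 'rotation': array([ 41.02482767,  -0.20296204, 139.60387265])}
wrist {'fx': 377.6073241424536, 'fy': 377.6073241424536, 'cx': 284.7746692625862, 'cy': 200.8358972408176, 'mount': array([[ 6.76071336e-04,  9.67477455e-01,  2.52956353e-01,
         7.08159733e+01],
       [ 9.99999665e-01, -5.37581904e-04, -6.16599407e-04,
         4.39431089e-01],
       [-4.60561267e-04,  2.52956686e-01, -9.67477495e-01,
        -1.51695394e+02],
       [ 0.00000000e+00,  0.00000000e+00,  0.00000000e+00,
         1.00000000e+00]])}
{'time_s': 0.1, 'qpos': array([-7.70616251e+01,  1.83492272e+01,  8.96977893e+01,  2.36569897e-05,
        7.20465821e+01, -1.14652189e+00]), 'qvel': array([-0.08909362, -0.02963648, -0.12727035,  0.00185415,  0.05835969,
        0.06270282]), 'effort': array([-3.33795570e-04, -4.13333380e+01, -2.32509488e+01,  7.28017744e-02,
        4.22045798e-02, -5.31316141e-05]), 'ee_pos': array([ 139.83223268, -557.30387615,  232.00285113]), 'ee_rot': array([-1.79906421e+02, -1.89532674e-03,  1.40848879e+01]), 'force': array([-0.22007638, -0.28866437, -0.06066846]), 'torque': array([ 0.00941475,  0.00692591, -0.01280596]), 'gripper_force': 0.0, 'gripper_width': 91.16530858006922}
```

View pics/scene0.png

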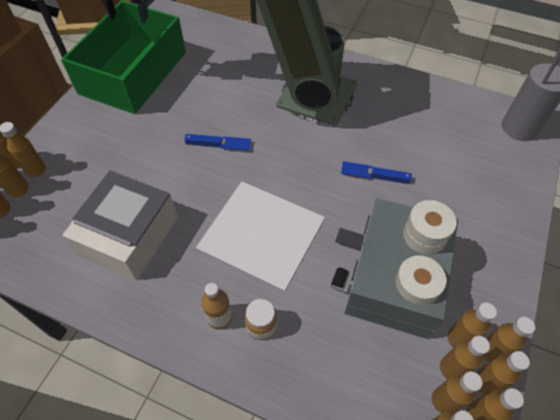

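View pics/side0.png

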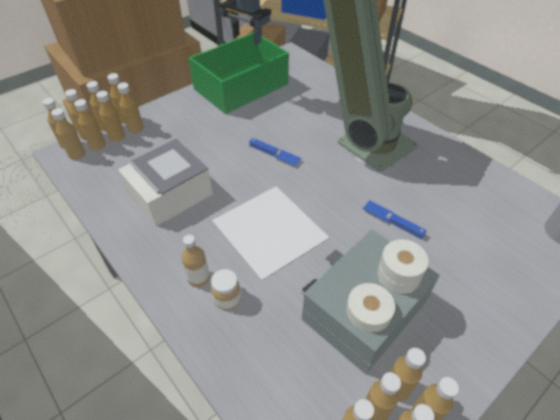

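The scene view shows the machine at about (125,220), its grey cover facing up-right, and the board at (262,235). The rack is at (400,265), with a flat grey blade at (348,238) and a black roller at (341,278). The bottle is at (215,305), the jar at (260,318), and there are two blue look-alikes. The side view agrees. Next I'll enlarge both views.

```bash
cat > h.py <<'E'
import numpy as np, cv2
from scipy.spatial.transform import Rotation as R
from workcell import state, grab_frame, camera_model, workorder
def pose(s): return R.from_euler('xyz',s['ee_rot'],degrees=True).as_matrix(), np.array(s['ee_pos'])
def cam(n,s=None):
    m=camera_model(n)
    if n=='wrist':
        Rt,p=pose(s); M=np.array(m['mount']); return m,Rt@M[:3,:3],Rt@M[:3,3]+p
    return m,R.from_euler('xyz',m['rotation'],degrees=True).as_matrix(),np.array(m['origin'])
def ray(c,u,v):
    m,Rc,o=c; d=Rc@np.array([(u-m['cx'])/m['fx'],-(v-m['cy'])/m['fy'],-1.]); return o,d/np.linalg.norm(d)
def onplane(c,u,v,z):
    o,d=ray(c,u,v); return o+d*(z-o[2])/d[2]
def tri(rs):
    A=sum(np.eye(3)-np.outer(d,d) for o,d in rs); b=sum((np.eye(3)-np.outer(d,d))@o for o,d in rs)
    p=np.linalg.solve(A,b); return p,max(np.linalg.norm((np.eye(3)-np.outer(d,d))@(p-o)) for o,d in rs)
def proj(c,P):
    m,Rc,o=c; q=Rc.T@(np.asarray(P)-o); return m['cx']+m['fx']*q[0]/-q[2], m['cy']-m['fy']*q[1]/-q[2]
def look(n,name):
    s=state(); im=grab_frame(n); cv2.imwrite(f'pics/{name}.png',im[:,:,::-1]); return cam(n,s),im
E
python3 - <<'E'
from h import *
a=cv2.imread('pics/scene0.png');b=cv2.imread('pics/side0.png')
f=lambda im,x,y,w,h:cv2.resize(im[y:y+h,x:x+w],(400,300),interpolation=cv2.INTER_CUBIC)
cv2.imwrite('pics/crop0.png',np.vstack([np.hstack([f(a,55,165,140,105),f(b,110,130,120,90)]),np.hstack([f(a,320,190,140,105),f(b,290,220,140,105)])]))
c=cam('scene')
for n,u,v,z in [('base',315,100,0),('machine top',125,205,113),('blade',348,238,20),('roller',341,278,20),('rack',400,265,130),('board',262,235,4),('bottle',219,322,0),('jar',260,330,0),('blueA',235,143,13),('blueB',376,173,13)]:
    print(n,onplane(c,u,v,z).round())
E
```

```text
base [22.  3.  0.]
machine top [ 658. -259.  113.]
blade [471. 268.  20.]
roller [584. 290.  20.]
rack [553. 406. 130.]
board [544.  57.   4.]
bottle [799.  62.   0.]
jar [777. 159.   0.]
blueA [ 296. -145.   13.]
blueB [234. 271.  13.]
```

View pics/crop0.png

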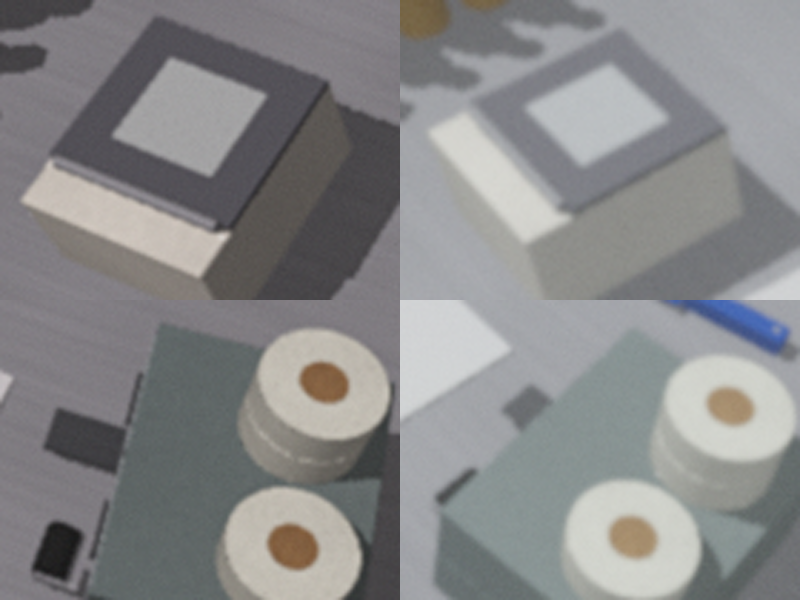

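The crops show the cover's housing-side edge towards the camera, so the machine's front faces the robot. The blade is a flat dark grey plate, with crop corners (57,408) and (45,448), and the roller is the black block at (57,550). Now I'll triangulate the corners.

```bash
python3 - <<'E'
from h import *
a,b=cam('scene'),cam('side')
S=lambda x,y,ox,oy,k:(ox+x/k,oy+y/k)
k1=400/140;k2=400/120
M={'frontR':((155,15),(218,30)),'frontL':((328,80),(325,128)),'backL':((225,230),(168,212)),'backR':((52,155),(72,100))}
P={}
for n,(p,q) in M.items():
    P[n],e=tri([ray(a,*S(*p,55,165,k1)),ray(b,*S(*q,110,130,k2))]); print(n,P[n].round(1),round(e,1))
f=lambda i,j:(np.linalg.norm(P[i]-P[j]).round(1),np.degrees(np.arctan2(*(P[j]-P[i])[[1,0]])).round(1))
print('front R->L',f('frontR','frontL'),'sideL',f('frontL','backL'),'sideR',f('frontR','backR'),'back',f('backR','backL'))
B={'tip1':((57,108),(127,85)),'tip2':((45,148),(103,109))}
for n,(p,q) in B.items(): print(n,*tri([ray(a,*S(*p,320,190,k1)),ray(b,*S(*q,290,220,k1))]))
for n,p in {'rackfront1':(160,23),'rackfront2':(92,295)}.items(): print(n,onplane(a,*S(*p,320,190,k1),130).round())
# board corners by white mask
im=cv2.imread('pics/scene0.png'); m=cv2.inRange(im,(190,190,190),(255,255,255)); n,l,st,ce=cv2.connectedComponentsWithStats(m)
i=l[235,262]; c=max(cv2.findContours((l==i).astype('uint8'),cv2.RETR_EXTERNAL,cv2.CHAIN_APPROX_NONE)[0],key=cv2.contourArea)
q=cv2.approxPolyDP(c,8,True)[:,0]
for u in q: print('board',u,onplane(a,*u,4).round())
E
```

```text
frontR [ 581.3 -361.5  105.5] 1.5
frontL [ 581.4 -178.8  108.2] 1.4
backL [ 741.9 -182.2  103.6] 0.3
backR [ 741.5 -351.8  112.6] 1.7
front R->L (np.float64(182.7), np.float64(90.0)) sideL (np.float64(160.6), np.float64(-1.2)) sideR (np.float64(160.7), np.float64(3.5)) back (np.float64(169.8), np.float64(89.8))
tip1 [452.62819951 238.97777601  20.89161617] 1.6272364445571672
tip2 [490.62151967 242.57241253  15.95576449] 0.9397409808514899
rackfront1 [401. 302. 130.]
rackfront2 [661. 330. 130.]
board [0 0] [   15. -1277.     4.]
board [  0 419] [1177. -265.    4.]
board [559 419] [698. 823.   4.]
board [559   0] [-837.  657.    4.]
```

```bash
cat >> h.py <<'E'
import json,os
def mat(p): return R.from_euler('xyz',p[3:],degrees=True)
def plan(wps,name='cmd.json'):
    """wps: [(x,y,z,r,p,y)], prints tool-axis rows (rounded) from the last commanded pose; stores result of the last"""
    c=json.load(open(name)) if os.path.exists(name) else [139.918,-557.731,232.776,180,0,14.083]
    for w in wps:
        rv=(mat(c).inv()*mat(w)).as_rotvec(degrees=True).round(1); d=mat(c).inv().apply(np.array(w[:3])-c[:3]).round(1)
        print([*map(float,rv),*map(float,d)])
    Rn=mat(c)*R.from_rotvec(rv,degrees=True); n=[*(np.array(c[:3])+mat(c).apply(d)),*Rn.as_euler('xyz',degrees=True)]
    json.dump(list(map(float,n)),open(name,'w'))
def tilt(yaw,t):
    """rpy: tool down, tool x at yaw, leaned so fingers point t deg towards +tool x"""
    return (R.from_euler('z',yaw,degrees=True)*R.from_euler('x',180,degrees=True)*R.from_euler('y',t,degrees=True)).as_euler('xyz',degrees=True)
E
python3 - <<'E'
from h import *
print(mat([0,0,0,*tilt(96,15)]).as_matrix().round(2))
plan([(470,190,232,180,0,96)])
E
```

```text
[[-0.1   0.99 -0.03]
 [ 0.96  0.1   0.26]
 [ 0.26  0.   -0.97]]
[-0.0, 0.0, -81.9, 502.1, -644.9, 0.8]
```

Request:
carry_out --pt "0 0 -81.9 502.1 -644.9 0.8 1" --pt "0 0 -81.9 502.1 -644.9 0.8 1" --pt "0 0 -81.9 502.1 -644.9 0.8 1" --pt "0 0 -81.9 502.1 -644.9 0.8 1" --pt "0 0 -81.9 502.1 -644.9 0.8 1" --pt "0 0 -81.9 502.1 -644.9 0.8 1" --pt "0 0 -81.9 502.1 -644.9 0.8 1" --pt "0 0 -81.9 502.1 -644.9 0.8 1" --pt "0 0 -81.9 502.1 -644.9 0.8 1" --pt "0 0 -81.9 502.1 -644.9 0.8 1" --pt "0 0 -81.9 502.1 -644.9 0.8 1" --pt "0 0 -81.9 502.1 -644.9 0.8 1" --pt "0 0 -81.9 502.1 -644.9 0.8 1" --pt "0 0 -81.9 502.1 -644.9 0.8 1" --pt "0 0 -81.9 502.1 -644.9 0.8 1" --pt "0 0 -81.9 502.1 -644.9 0.8 1" --pt "0 0 -81.9 502.1 -644.9 0.8 1" --pt "0 0 -81.9 502.1 -644.9 0.8 1" --pt "0 0 -81.9 502.1 -644.9 0.8 1" --pt "0 0 -81.9 502.1 -644.9 0.8 1" --force 60

```text
time_s: 2.1
ee_pos: [469.3, 188.4, 231.9]
ee_rot: [-179.9, 0.0, 95.9]
force: [-0.9, -0.5, 0.5]
gripper_width: 91.3
gripper_force: 0.0
```

```bash
python3 - <<'E'
from h import *
s=state();print(s['time_s'],s['ee_pos'],s['ee_rot'],s['qpos'].round(1))
c,im=look('wrist','w1')
b,_=look('scene','s1')
E
```

```text
2.1 [469.2544522  188.44879349 231.86006226] [-1.79947740e+02  4.67280224e-02  9.59023818e+01] [20.6 12.1 98.4 -0.  69.5 14.7]
```

View pics/w1.png

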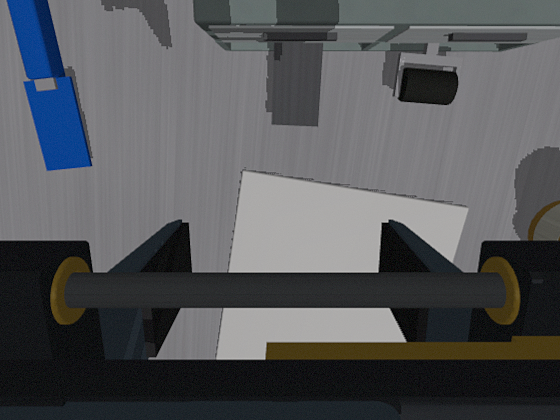

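The wrist view shows the blade tip edge from about (272,124) to (317,126), with its sides running up to (275,45) and (322,45) at the rack. The roller is at (428,85), and the board's near edge runs from (243,170) to (467,208).

```bash
python3 - <<'E'
from h import *
s=state(); c=cam('wrist',s); a,b=cam('scene'),cam('side')
im=cv2.imread('pics/w1.png'); g=cv2.cvtColor(im,cv2.COLOR_BGR2GRAY)
m=cv2.inRange(g[60:140,255:340],0,int((g[100,295].astype(int)+g[100,240])/2)); print(g[100,240],g[100,295])
k=max(cv2.findContours(m,cv2.RETR_EXTERNAL,cv2.CHAIN_APPROX_NONE)[0],key=cv2.contourArea)
q=cv2.approxPolyDP(k,4,True)[:,0]+[255,60]; print(q.tolist())
for u in q: print(u,onplane(c,*u,19).round(1),onplane(c,*u,21).round(1))
T=[(340,227.8),(335.7,241.8)];D=[(334.5,249.8),(326,258)]
lo=q[q[:,1]>110]; lo=lo[np.argsort(lo[:,0])]
for w,t,d in zip(lo[[0,-1]],T,D): print(w,*tri([ray(c,*w),ray(a,*t),ray(b,*d)]),tri([ray(c,*w),ray(a,*t)]))
for u in [(243,170),(467,208)]: print('board',onplane(c,*u,4).round())
for u in [(225,50),(560,36)]: print('rack low front',onplane(c,*u,0).round())
E
```

```text
125 70
[[267, 60], [265, 107], [272, 112], [271, 123], [317, 126], [321, 60]]
[267  60] [442.2 293.8  19. ] [442.3 293.6  21. ]
[265 107] [444.1 252.3  19. ] [444.2 252.3  21. ]
[272 112] [451.  248.4  19. ] [451.1 248.5  21. ]
[271 123] [451.1 238.2  19. ] [451.1 238.3  21. ]
[317 126] [494.8 239.9  19. ] [494.6 240.   21. ]
[321  60] [491.  298.9  19. ] [490.9 298.6  21. ]
[271 123] [451.17749858 238.40894479  18.60524534] 1.7360701573679946 (array([451.11746797, 238.6980976 ,  21.59889949]), np.float64(0.3484741026228243))
[317 126] [493.54102705 242.30778185  20.51358942] 2.538637528015691 (array([494.50136949, 241.49550223,  20.76684005]), np.float64(1.4786946952087239))
board [427. 188.   4.]
board [662. 172.   4.]
rack low front [401. 300.   0.]
rack low front [714. 345.   0.]
```

```bash
python3 - <<'E'
from h import *
t=tilt(93,15)
plan([(472,246,110,*t),(472,254,31,*t)])
E
```

```text
[-0.4, 15.0, 3.0, 55.5, 7.8, 122.0]
[-0.4, 15.0, 3.0, 63.5, 8.7, 201.0]
```

Request:
carry_out --pt "-0.4 15 3 55.5 7.8 122 1" --pt "-0.4 15 3 55.5 7.8 122 1" --pt "-0.4 15 3 55.5 7.8 122 1" --pt "-0.4 15 3 55.5 7.8 122 1" --pt "-0.4 15 3 57.5 8 142 1" --pt "-0.4 15 3 59.5 8.3 162 1" --pt "-0.4 15 3 61.5 8.5 182 1" --pt "-0.4 15 3 63.5 8.7 201 1" --pt "-0.4 15 3 63.5 8.7 201 1" --pt "-0.4 15 3 63.5 8.7 201 0.2" --pt "-0.4 15 3 63.5 8.7 201 -0.2" --pt "-0.4 15 3 63.5 8.7 201 -0.6" --pt "-0.4 15 3 63.5 8.7 201 -1" --pt "-0.4 15 3 63.5 8.7 201 -1" --pt "-0.4 15 3 63.5 8.7 201 -1" --force 40

```text
time_s: 3.7
ee_pos: [472.1, 254.0, 31.1]
ee_rot: [180.0, -15.0, 93.0]
force: [0.9, -0.3, 0.8]
gripper_width: 45.9
gripper_force: 0.0
```

```bash
python3 - <<'E'
from h import *
t=tilt(93,15)
plan([(472,254,31,*t),(474.5,206,31,*t),(477,159,32,*t),(480,104,32,*t),(480,94,60,*t),(365,69,60,*t),(365,69,40,*t)])
E
```

```text
[0.0, -0.0, -0.0, -0.0, -0.0, -0.0]
[0.0, -0.0, -0.0, -46.4, -0.0, -12.5]
[0.0, -0.0, -0.0, -91.6, 0.0, -25.6]
[0.0, -0.0, -0.0, -144.8, 0.2, -39.9]
[0.0, -0.0, -0.0, -147.2, -0.3, -69.5]
[0.0, -0.0, -0.0, -165.6, -116.5, -74.4]
[0.0, -0.0, -0.0, -170.8, -116.5, -55.1]
```

Request:
carry_out --pt "0 0 0 0 0 0 -1" --pt "0 0 0 0 0 0 -1" --pt "0 0 0 0 0 0 -1" --pt "0 0 0 0 0 0 -1" --force 50

```text
time_s: 4.1
ee_pos: [472.0, 254.0, 30.9]
ee_rot: [180.0, -15.0, 93.0]
force: [-0.9, 0.3, 1.9]
gripper_width: 43.2
gripper_force: 50.0
```

Gripped at a width of about 44 mm, so I'll pull it out now.

Request:
carry_out --pt "0 0 0 -23 0 -6 -1" --pt "0 0 0 -46.4 0 -12.5 -1" --pt "0 0 0 -69 0 -19 -1" --pt "0 0 0 -91.6 0 -25.6 -1" --pt "0 0 0 -118 0 -32.5 -1" --pt "0 0 0 -144.8 0.2 -39.9 -1" --pt "0 0 0 -146 0 -55 -1" --pt "0 0 0 -147.2 -0.3 -69.5 -1" --pt "0 0 0 -153 -39 -71 -1" --pt "0 0 0 -159 -78 -73 -1" --pt "0 0 0 -165.6 -116.5 -74.4 -1" --pt "0 0 0 -165.6 -116.5 -74.4 -1" --pt "0 0 0 -170.8 -116.5 -55.1 -1" --pt "0 0 0 -170.8 -116.5 -55.1 -1"

```text
time_s: 5.5
ee_pos: [364.2, 68.9, 38.8]
ee_rot: [-179.8, -15.0, 92.9]
force: [-1.4, 0.7, -1.6]
gripper_width: 42.7
gripper_force: 50.0
```

```bash
python3 - <<'E'
from h import *
s=state();print(s['ee_pos'],s['force'],s['gripper_width'])
_,a=look('wrist','w2');_,b=look('side','d2')
v=np.hstack([cv2.resize(a,(400,300)),cv2.resize(b[100:310,200:480],(400,300))])
cv2.imwrite('pics/v2.png',v[:,:,::-1])
E
```

```text
[364.18278209  68.85341609  38.83502397] [-1.36067842  0.69599977 -1.59848992] 42.747063168593144
```

View pics/v2.png

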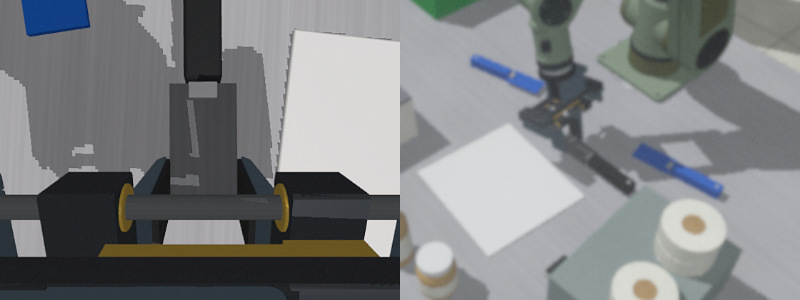

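The wrist view shows the scraper hanging straight in the fingers, with the handle at about (203,45). The side view shows it clear of both the rack and the board. I'll lower it until it touches and then release it.

```bash
python3 - <<'E'
from h import *
t=tilt(93,15)
plan([(365,69,26,*t)])
plan([(365,69,110,*t),(365,130,230,180,0,93)])
E
```

```text
[0.0, -0.0, -0.0, -3.6, 0.0, 13.5]
[0.0, -0.0, -0.0, 21.7, 0.0, -81.1]
[0.0, -15.0, -0.0, 111.6, 3.2, -181.3]
```

Request:
carry_out --pt "0 0 0 -1.3 0 4.8 -1" --pt "0 0 0 -2.6 0 9.6 -1" --pt "0 0 0 -3.6 0 13.5 -1" --pt "0 0 0 -3.6 0 13.5 -1"

```text
time_s: 6.0
ee_pos: [365.0, 69.1, 25.6]
ee_rot: [-180.0, -15.0, 92.9]
force: [0.7, -0.1, -0.6]
gripper_width: 43.0
gripper_force: 50.0
```

Request:
carry_out --pt "0 0 0 0 0 0 0.2" --pt "0 0 0 0 0 0 0.6" --pt "0 0 0 0 0 0 1" --pt "0 0 0 0 0 0 1" --pt "0 0 0 0 0 0 1" --pt "0 0 0 11 0 -40.5 1" --pt "0 0 0 21.7 0 -81.1 1" --pt "0 -15 0 111.6 3.2 -181.3 1" --pt "0 -15 0 111.6 3.2 -181.3 1" --pt "0 -15 0 111.6 3.2 -181.3 1" --pt "0 -15 0 111.6 3.2 -181.3 1" --pt "0 -15 0 111.6 3.2 -181.3 1" --pt "0 -15 0 111.6 3.2 -181.3 1" --pt "0 -15 0 111.6 3.2 -181.3 1"

```text
time_s: 7.4
ee_pos: [363.9, 128.9, 228.4]
ee_rot: [-179.8, 0.1, 92.9]
force: [0.3, -0.2, 0.6]
gripper_width: 91.1
gripper_force: 0.0
```

```bash
python3 - <<'E'
from h import *
s=state();print(s['ee_pos'],s['force'],s['gripper_width'])
_,a=look('wrist','w3');_,b=look('scene','s3')
v=np.hstack([a,cv2.resize(b[105:210,280:360],(320,420),interpolation=cv2.INTER_CUBIC)])
cv2.imwrite('pics/v3.png',cv2.resize(v,(800,382))[:,:,::-1])
E
```

```text
[363.91934758 128.92738564 228.37647851] [ 0.32768819 -0.1543718   0.60304192] 91.09675009845223
```

View pics/v3.png

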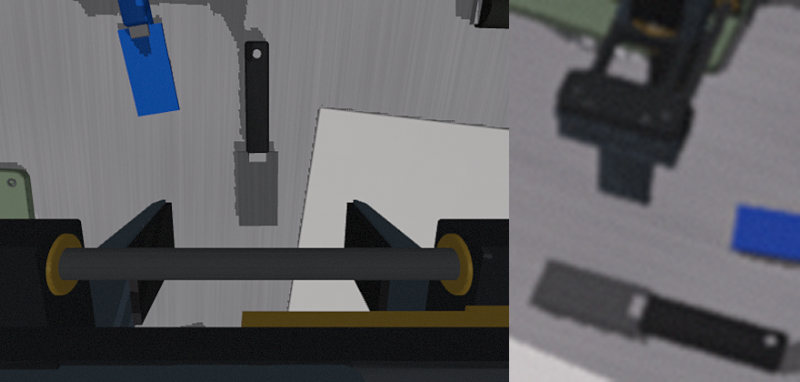

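The scraper lies free on the table. In full-frame wrist pixels the handle spans about (270–296, 46–167) and the blade reaches row 248. Now I'll measure the handle.

```bash
python3 - <<'E'
from h import *
s=state(); c=cam('wrist',s); a=cam('scene')
g=cv2.cvtColor(cv2.imread('pics/w3.png'),cv2.COLOR_BGR2GRAY)
def big(m,ox,oy):
    k=max(cv2.findContours(m,cv2.RETR_EXTERNAL,cv2.CHAIN_APPROX_NONE)[0],key=cv2.contourArea); return k[:,0]+[ox,oy]
def ends(k):
    r=cv2.minAreaRect(k.astype(np.float32)); b=cv2.boxPoints(r); return r,b
r,b=ends(big(cv2.inRange(g[35:180,255:310],0,58),255,35)); print('wrist handle',r,b.round().tolist())
for u in b: print(onplane(c,*u,26).round(1))
g2=cv2.cvtColor(cv2.imread('pics/s3.png'),cv2.COLOR_BGR2GRAY)
r2,b2=ends(big(cv2.inRange(g2[170:210,305:360],0,50),305,170)); print('scene handle',r2)
p,e=tri([ray(c,*r[0]),ray(a,*r2[0])]); print('centre',p.round(1),e)
t=onplane(c,284.5,248,15); print('tip',t, onplane(c,284.5,248,13))
E
```

```text
wrist handle ((282.3170471191406, 107.91255950927734), (126.01240539550781, 26.380407333374023), 89.51445770263672) [[269.0, 45.0], [295.0, 45.0], [296.0, 171.0], [270.0, 171.0]]
[343.3 246.6  26. ]
[366.3 248.   26. ]
[373.8 136.6  26. ]
[348.7 135.1  26. ]
scene handle ((335.4622497558594, 196.132080078125), (40.521366119384766, 10.43940258026123), 15.945395469665527)
centre [357.9 193.4  16.4] 0.32308115313282604
tip [366.94475056  53.33138308  15.        ] [366.97664501  52.5308052   13.        ]
```

```bash
python3 - <<'E'
from h import *
t=tilt(93.3,-20)
plan([(360.3,163,110,*t),(360.3,163,26,*t)])
E
```

```text
[-0.1, -20.0, -0.3, 33.2, -3.0, 120.0]
[-0.1, -20.0, -0.3, 33.2, -3.0, 204.0]
```

Request:
carry_out --pt "-0.1 -20 -0.3 33.2 -3 120 0.3" --pt "-0.1 -20 -0.3 33.2 -3 120 0.3" --pt "-0.1 -20 -0.3 33.2 -3 120 0.3" --pt "-0.1 -20 -0.3 33.2 -3 120 0.3" --pt "-0.1 -20 -0.3 33.2 -3 141 0.3" --pt "-0.1 -20 -0.3 33.2 -3 162 0.3" --pt "-0.1 -20 -0.3 33.2 -3 183 0.3" --pt "-0.1 -20 -0.3 33.2 -3 204 0.3" --pt "-0.1 -20 -0.3 33.2 -3 204 0.3" --pt "-0.1 -20 -0.3 33.2 -3 204 -0.3" --pt "-0.1 -20 -0.3 33.2 -3 204 -0.7" --pt "-0.1 -20 -0.3 33.2 -3 204 -1" --pt "-0.1 -20 -0.3 33.2 -3 204 -1" --pt "-0.1 -20 -0.3 33.2 -3 204 -1" --pt "-0.1 -20 -0.3 33.2 -3 204 -1" --pt "-0.1 -20 -0.3 33.2 -3 204 -1" --force 60

```text
time_s: 9.1
ee_pos: [360.4, 163.0, 26.5]
ee_rot: [179.9, 20.0, 93.2]
force: [-1.7, 0.3, 6.5]
gripper_width: 23.5
gripper_force: 60.0
```

```bash
python3 - <<'E'
from h import *
t=tilt(93.3,-20); u=tilt(180,-20)
plan([(360.3,163,120,*t),(400,-20,190,*tilt(136,-20)),(420,-270,190,*u)])
E
```

```text
[0.0, -0.0, -0.0, -32.1, 0.1, -88.3]
[-14.6, 0.0, -40.2, -229.9, 29.3, -90.8]
[-29.6, 0.0, -81.5, -465.5, 35.0, -5.1]
```

Request:
carry_out --pt "0 0 0 -16 0 -44 -1" --pt "0 0 0 -32.1 0.1 -88.3 -1" --pt "-14.6 0 -40.2 -229.9 29.3 -90.8 -1" --pt "-14.6 0 -40.2 -229.9 29.3 -90.8 -1" --pt "-14.6 0 -40.2 -229.9 29.3 -90.8 -1" --pt "-14.6 0 -40.2 -229.9 29.3 -90.8 -1" --pt "-14.6 0 -40.2 -229.9 29.3 -90.8 -1" --pt "-29.6 0 -81.5 -465.5 35 -5.1 -1" --pt "-29.6 0 -81.5 -465.5 35 -5.1 -1" --pt "-29.6 0 -81.5 -465.5 35 -5.1 -1" --pt "-29.6 0 -81.5 -465.5 35 -5.1 -1" --pt "-29.6 0 -81.5 -465.5 35 -5.1 -1" --pt "-29.6 0 -81.5 -465.5 35 -5.1 -1" --pt "-29.6 0 -81.5 -465.5 35 -5.1 -1" --pt "-29.6 0 -81.5 -465.5 35 -5.1 -1" --pt "-29.6 0 -81.5 -465.5 35 -5.1 -1"

```text
time_s: 10.7
ee_pos: [418.7, -252.8, 188.5]
ee_rot: [179.7, 19.0, 173.2]
force: [0.0, 1.1, -1.3]
gripper_width: 23.7
gripper_force: 60.0
```

```bash
python3 - <<'E'
from h import *
s=state();print(s['time_s'],s['ee_pos'],s['ee_rot'],s['force'],s['gripper_width'],s['qpos'].round())
_,a=look('wrist','w4');_,b=look('scene','s4');_,d=look('side','d4')
np.save('s4.npy',np.r_[s['ee_pos'],s['ee_rot']])
x=cv2.resize(b[100:280,50:290],(400,300),interpolation=cv2.INTER_CUBIC)
y=cv2.resize(d[100:265,110:330],(400,300),interpolation=cv2.INTER_CUBIC)
cv2.imwrite('pics/v4.png',np.hstack([cv2.resize(a,(400,300)),x])[:,:,::-1])
cv2.imwrite('pics/v4b.png',y[:,:,::-1])
v=np.vstack([np.hstack([cv2.resize(a,(400,300)),x]),np.hstack([y,cv2.resize(a[0:260,120:466],(400,300),interpolation=cv2.INTER_CUBIC)])])
cv2.imwrite('pics/v4.png',v[:,:,::-1])
E
```

```text
10.7 [ 418.72853566 -252.79995069  188.47349308] [179.72990972  19.00631218 173.20226617] [ 0.0446369   1.05018985 -1.34833815] 23.707020855188606 [ -39.    6.  116.   15.   43. -132.]
```

View pics/v4.png

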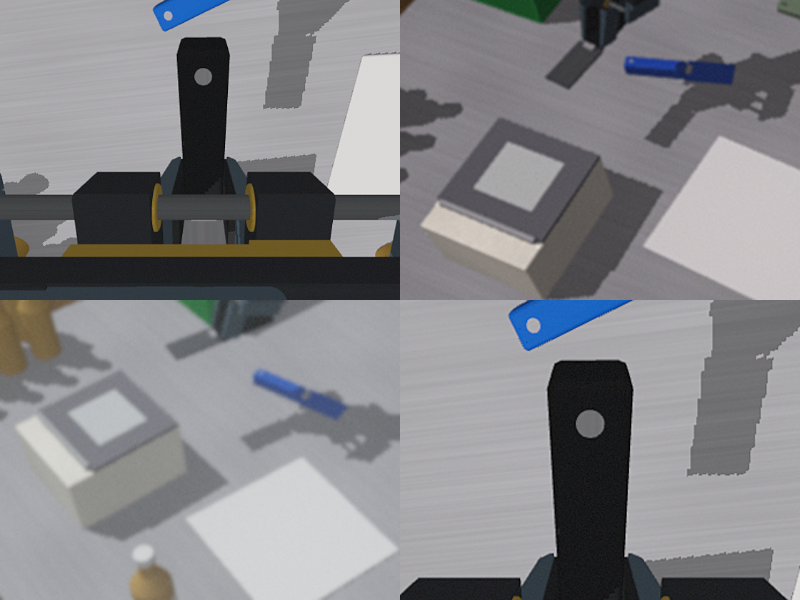

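The wrist view shows the handle held straight and looks back towards the robot. The scene and side views show the blade sticking out of the gripper towards the machine at about (575,65), but the move hasn't finished. I'll complete it, then check the blade tip and refine the cover corners.

Request:
carry_out --pt "0 0 0 0 0 0 -1" --pt "0 0 0 0 0 0 -1" --pt "0 0 0 0 0 0 -1"

```text
time_s: 11.15
ee_pos: [419.4, -251.0, 189.0]
ee_rot: [179.8, 19.0, 173.1]
force: [0.1, 0.3, -2.3]
gripper_width: 23.5
gripper_force: 60.0
```

```bash
cat > t.py <<'E'
from h import *
# tip in the tool frame from the grasp: tool tilted -20, TCP at scraper (-25,26.5)
Rg=mat([0,0,0,*tilt(93.3,-20)]).as_matrix()
sx=R.from_euler('z',-86.7,degrees=True).as_matrix()
def scr(s,x,y,z,g=(-25,0,26.5)):
    Rt,p=pose(s); return p+Rt@Rg.T@sx@(np.array([x,y,z])-np.array(g))
E
python3 - <<'E'
from t import *
s=state();print(s['time_s'],s['ee_pos'],s['ee_rot'],s['qpos'].round())
print('pred tip',scr(s,85,0,13).round(1),'handle end',scr(s,-110,0,13).round(1))
for n in('scene','side'):
    c,im=look(n,n+'5'); print(n,'pred tip corners px',np.round([proj(c,scr(s,85,y,13)) for y in(-22,22)],1).tolist(), 'origin',np.round(proj(c,scr(s,0,0,15)),1))
    m0={'scene':(581,-361,113)}
    pts=[proj(c,q) for q in [(581,-361,113),(581,-179,113),(741,-181,113),(741,-361,113)]]; print('cover px if z113',np.round(pts,1).tolist())
    u,v=np.mean([proj(c,scr(s,x,0,13)) for x in (20,85)],0).astype(int)
    z=cv2.resize(im[v-40:v+40,u-53:u+53],(400,300),interpolation=cv2.INTER_CUBIC); print('crop',u-53,v-40)
    q=np.mean(pts,0).astype(int); z2=cv2.resize(im[q[1]-45:q[1]+45,q[0]-60:q[0]+60],(400,300),interpolation=cv2.INTER_CUBIC); print('crop cover',q-[60,45])
    row=np.hstack([z,z2]); V=row if n=='scene' else np.vstack([V,row])
cv2.imwrite('pics/v5.png',V[:,:,::-1])
E
```

```text
11.15 [ 419.36600805 -251.04449385  188.98089268] [179.76520997  19.03465134 173.05881015] [ -39.    5.  116.   15.   43. -131.]
pred tip [ 528.3 -264.1  173.6] handle end [ 334.8 -240.8  176.9]
scene pred tip corners px [[139.1, 147.8], [152.9, 154.7]] origin [166.7 128.3]
cover px if z113 [[108.4, 169.0], [169.3, 192.3], [133.5, 243.3], [70.4, 217.1]]
crop 101 102
crop cover [ 60 160]
side pred tip corners px [[200.6, 125.8], [207.2, 133.4]] origin [228.3 119.2]
cover px if z113 [[175.5, 136.8], [207.7, 166.8], [160.2, 191.5], [129.9, 158.7]]
crop 160 85
crop cover [108 118]
```

View pics/v5.png

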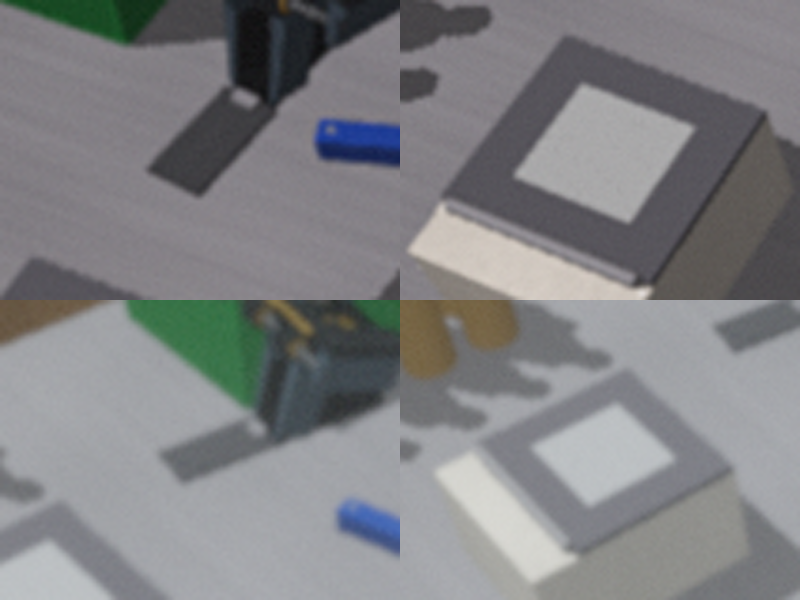

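```bash
python3 - <<'E'
from t import *
a,b=cam('scene'),cam('side'); s=state()
for p,q in (((140.7,147),(202.9,126.3)),((154,154.2),(208.5,133.5))): print('tip',*tri([ray(a,*p),ray(b,*q)]))
print([scr(s,85,y,13).round(1) for y in(-22,22)])
for n,p,q in (('fR',(109.5,171.1),(175.5,139.6)),('fL',(169.5,193.9),(207.9,168.4)),('bL',(134.4,245.5),(159.6,193)),('bR',(72.9,220),(131.4,161.5))):
    print(n,tri([ray(a,*p),ray(b,*q)]),onplane(a,*p,113).round(1),onplane(b,*q,113).round(1))
json.dump([*s['ee_pos'].tolist(),*s['ee_rot'].tolist()],open('cmd_meas.json','w'))
plan([(441,-258,190,*tilt(173,-20)),(441,-258,113,*tilt(173,-20))])
E
```

```text
tip [ 515.97883772 -289.96129395  164.35432793] 0.10983507693429954
tip [ 526.57215629 -242.52385851  170.91762454] 0.12408731126789996
[array([ 525.9, -286.3,  173.8]), array([ 531.2, -242.6,  174. ])]
fR (array([ 581.94225421, -360.87798669,  103.51253604]), np.float64(1.232070300587811)) [ 585.5 -354.6  113. ] [ 588.1 -349.1  113. ]
fL (array([ 580.75686284, -180.15395907,  105.16805812]), np.float64(0.18094919428781275)) [ 585. -176.  113.] [ 584.5 -172.7  113. ]
bL (array([ 745.97354206, -174.47972432,  115.46398891]), np.float64(0.017237325030215953)) [ 745.1 -175.8  113. ] [ 745.2 -176.8  113. ]
bR (array([ 741.09273838, -357.49699648,  103.13576749]), np.float64(0.7694729330064614)) [ 745.5 -350.3  113. ] [ 743.5 -346.5  113. ]
[2.4, 0.0, 6.6, -19.7, 12.0, 7.2]
[2.4, 0.0, 6.6, 6.6, 12.1, 79.5]
```

```bash
cp cmd_meas.json cmd.json; python3 - <<'E'
from h import *
plan([(441,-250,190,*tilt(173,-20)),(441,-250,113,*tilt(173,-20))])
E
```

```text
[0.2, -0.9, 0.0, -20.3, 4.0, 6.1]
[0.2, -0.9, 0.0, 4.9, 3.7, 78.9]
```

Request:
carry_out --pt "0.2 -0.9 0 -20.3 4 6.1 -1" --pt "0.2 -0.9 0 -12 4 30 -1" --pt "0.2 -0.9 0 -4 4 54 -1" --pt "0.2 -0.9 0 4.9 3.7 78.9 -1" --pt "0.2 -0.9 0 4.9 3.7 78.9 -1" --pt "0.2 -0.9 0 4.9 3.7 78.9 -1" --pt "0.2 -0.9 0 4.9 3.7 78.9 -1"

```text
time_s: 11.95
ee_pos: [442.0, -251.6, 114.6]
ee_rot: [-179.9, 20.1, 173.0]
force: [-0.6, 1.0, -0.9]
gripper_width: 23.3
gripper_force: 60.0
```

```bash
python3 - <<'E'
from t import *
s=state();print(s['time_s'],s['ee_pos'],s['ee_rot'],s['qpos'].round(1),s['force'])
print('tip',scr(s,85,0,13),'origin',scr(s,0,0,13))
json.dump([*s['ee_pos'].tolist(),*s['ee_rot'].tolist()],open('cmd.json','w'))
E
```

```text
11.95 [ 442.0319182  -251.56932236  114.59620878] [-179.91855428   20.12843967  173.01469731] [ -37.1   12.3  121.5   19.9   30.2 -136. ] [-0.60979663  1.0296728  -0.89407142]
tip [ 551.23647959 -265.02156976  101.34287669] origin [ 466.87265004 -254.64332592  101.15230518]
```

```bash
python3 - <<'E'
from h import *
c=json.load(open('cmd.json')); t=tilt(173,-20); x,y,z=c[:3]
plan([(x,y+8,z-2.4,*t),(x+28,y+4.6,z-2.4,*t),(x+41,y+3,z-2.4,*t)])
E
```

```text
[-0.1, 0.1, 0.0, 1.7, 7.9, 1.9]
[-0.1, 0.1, 0.0, -24.7, 8.0, 11.6]
[-0.1, 0.1, 0.0, -37.0, 8.0, 16.1]
```

Request:
carry_out --pt "-0.1 0.1 0 1.7 7.9 1.9 -1" --pt "-0.1 0.1 0 1.7 7.9 1.9 -1" --pt "-0.1 0.1 0 -12 8 6.8 -1" --pt "-0.1 0.1 0 -24.7 8 11.6 -1" --pt "-0.1 0.1 0 -29 8 13.2 -1" --pt "-0.1 0.1 0 -33 8 14.7 -1" --pt "-0.1 0.1 0 -37 8 16.1 -1" --pt "-0.1 0.1 0 -37 8 16.1 -1" --pt "-0.1 0.1 0 -37 8 16.1 -1"

```text
time_s: 12.85
ee_pos: [481.7, -247.8, 110.3]
ee_rot: [179.9, 19.8, 173.0]
force: [0.1, 0.6, -1.2]
gripper_width: 23.5
gripper_force: 60.0
```

```bash
python3 - <<'E'
from t import *
s=state();print(s['time_s'],s['ee_pos'],s['ee_rot'],s['qpos'].round(1),s['force'])
print('tip',scr(s,85,0,13),'origin',scr(s,0,0,13))
x,y,z,*_=json.load(open('cmd.json'));t=tilt(173,-20);print(x,y,z)
plan([(x+20,y-2.5,z,*t),(x+46,y-5.6,z,*t)])
E
```

```text
12.85 [ 481.65734464 -247.80936258  110.26896109] [179.86457368  19.83305618 172.9667238 ] [ -33.6   15.2  117.9   17.7   30.3 -130.7] [ 0.13771035  0.56083355 -1.247415  ]
tip [ 590.80462729 -261.15550316   96.44864192] origin [ 506.43620646 -250.81585779   96.69623132]
482.9875397727431 -248.55061688164608 112.2015315156064
[0.0, 0.0, 0.0, -18.9, -0.1, 6.9]
[0.0, 0.0, 0.0, -43.5, 0.0, 15.9]
```

Request:
carry_out --pt "0 0 0 0.7 0 -1.9 -1" --pt "0 0 0 -4 0 -0.2 -1" --pt "0 0 0 -9 0 1.6 -1" --pt "0 0 0 -14 0 3.4 -1" --pt "0 0 0 -18.2 -0.1 5 -1" --pt "0 0 0 -18.2 -0.1 5 -1"

```text
time_s: 13.45
ee_pos: [501.4, -250.5, 112.0]
ee_rot: [179.9, 19.9, 173.0]
force: [-0.7, 0.8, -1.8]
gripper_width: 23.4
gripper_force: 60.0
```

```bash
python3 - <<'E'
from t import *
s=state();print(s['time_s'],s['ee_pos'],s['ee_rot'],s['qpos'].round(1),s['force'])
print('tip',scr(s,85,0,13),'origin',scr(s,0,0,13))
E
```

```text
13.45 [ 501.40496962 -250.54184612  112.00531145] [179.90123801  19.89795005 172.99803525] [ -32.5   16.4  115.6   16.7   31.  -128.6] [-0.74677651  0.81052227 -1.78957242]
tip [ 610.5710936  -263.86219195   98.30948141] origin [ 526.19906563 -253.55016075   98.46083486]
```

The blade is about 25 mm inside the slot with no contact force. I'll go in another 30 mm and then lever by turning about the hinge.

Request:
carry_out --pt "0 0 0 -7 0 2.6 -1" --pt "0 0 0 -14 0 5.1 -1" --pt "0 0 0 -21 0 7.6 -1" --pt "0 0 0 -28 0 10.2 -1" --pt "0 0 0 -28 0 10.2 -1"

```text
time_s: 13.95
ee_pos: [531.5, -254.3, 112.0]
ee_rot: [179.9, 19.9, 173.0]
force: [0.2, -0.3, -1.6]
gripper_width: 23.6
gripper_force: 60.0
```

```bash
cat >> t.py <<'E'
H=np.array([745,-263,105.])
def swing(c,th,dx=0,dz=0):
    """pose c shifted by (dx,dz), then turned about the hinge by th deg (cover opening sense)"""
    q=R.from_euler('y',th,degrees=True); p=np.array(c[:3])+[dx,0,dz]
    return [*(H+q.apply(p-H)),*(q*mat(c)).as_euler('xyz',degrees=True)]
E
python3 - <<'E'
from t import *
s=state();print(s['time_s'],s['ee_pos'],s['ee_rot'],s['qpos'].round(1),s['force'])
print('tip',scr(s,85,0,13),'origin',scr(s,0,0,13))
c=[*s['ee_pos'].tolist(),*s['ee_rot'].tolist()]
c[2]+=0.5
json.dump(c,open('cmd.json','w'))
plan([swing(c,0,0,6)]+[swing(c,t,0,6) for t in range(5,45,5)])
E
```

```text
13.95 [ 531.45740432 -254.27146352  112.00610366] [179.91254863  19.92407349 173.00800976] [ -31.    18.6  112.2   15.4   31.9 -125.9] [ 0.18495765 -0.33970107 -1.62262053]
tip [ 640.63082879 -267.58342139   98.36040221] origin [ 556.25764262 -257.28037449   98.47300959]
[0.0, 0.0, 0.0, -2.0, 0.0, -5.6]
[0.6, 5.0, -0.2, -10.2, 0.3, -22.4]
[1.1, 9.9, -0.4, -19.8, 0.7, -38.4]
[1.7, 14.9, -0.6, -30.8, 1.4, -53.5]
[2.3, 19.9, -0.8, -43.0, 2.2, -67.6]
[2.9, 24.8, -1.0, -56.4, 3.3, -80.6]
[3.4, 29.8, -1.2, -70.8, 4.4, -92.4]
[4.0, 34.7, -1.4, -86.2, 5.8, -102.8]
[4.6, 39.7, -1.6, -102.5, 7.3, -111.9]
```

Request:
carry_out --pt "0 0 0 -1 0 -2.8 -1" --pt "0 0 0 -2 0 -5.6 -1" --pt "0.3 2.5 -0.1 -6 0.1 -14 -1" --pt "0.6 5 -0.2 -10.2 0.3 -22.4 -1" --pt "0.8 7.4 -0.3 -15 0.5 -30.5 -1" --pt "1.1 9.9 -0.4 -19.8 0.7 -38.4 -1" --pt "1.4 12.4 -0.5 -25.2 1 -46 -1" --pt "1.7 14.9 -0.6 -30.8 1.4 -53.5 -1" --pt "2 17.4 -0.7 -36.8 1.8 -60.6 -1" --pt "2.3 19.9 -0.8 -43 2.2 -67.6 -1" --pt "2.3 19.9 -0.8 -43 2.2 -67.6 -1"

```text
time_s: 15.05
ee_pos: [547.9, -253.9, 190.0]
ee_rot: [-177.7, -0.1, 173.4]
force: [-0.3, 1.4, -2.3]
gripper_width: 22.9
gripper_force: 60.0
```

```bash
python3 - <<'E'
from t import *
s=state();print(s['time_s'],s['ee_pos'],s['ee_rot'],s['qpos'].round(1),s['force'],s['torque'])
print('tip',scr(s,85,0,13),'origin',scr(s,0,0,13))
_,b=look('scene','s6');_,d=look('side','d6')
x=cv2.resize(b[100:280,50:290],(400,300),interpolation=cv2.INTER_CUBIC)
y=cv2.resize(d[100:265,90:310],(400,300),interpolation=cv2.INTER_CUBIC)
cv2.imwrite('pics/v6.png',np.hstack([x,y])[:,:,::-1])
E
```

```text
15.05 [ 547.91829714 -253.85031813  189.96693744] [-1.77725091e+02 -1.17778740e-01  1.73437529e+02] [ -24.8   22.3   90.    -2.4   67.1 -107.3] [-0.28201581  1.3633532  -2.33536433] [0.15447014 0.0101182  0.07136927]
tip [ 645.68910813 -267.10800391  139.49563583] origin [ 566.52995599 -256.83992767  168.70856521]
```

View pics/v6.png

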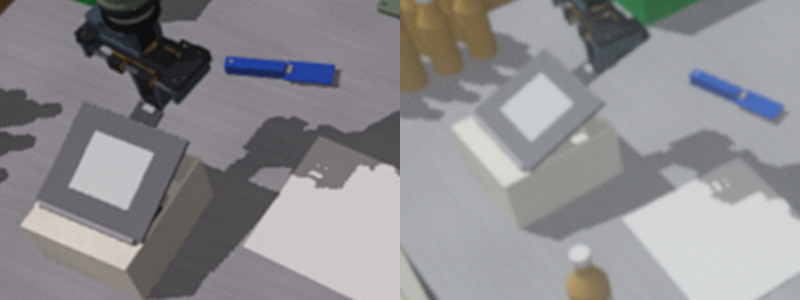

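The cover is open about 20° and riding on the blade. I'll continue the turn about the hinge.

```bash
python3 - <<'E'
from t import *
c=[531.457,-254.271,112.506,179.913,19.924,173.008]
json.dump(c,open('base.json','w'))
json.dump(list(map(float,swing(c,20,0,6))),open('cmd.json','w'))
plan([swing(c,t,0,6) for t in range(24,57,4)])
E
```

```text
[0.5, 4.0, -0.2, -6.4, 0.2, -13.5]
[0.9, 7.9, -0.3, -13.8, 0.5, -26.5]
[1.4, 11.9, -0.5, -22.0, 1.0, -38.9]
[1.8, 15.9, -0.6, -31.1, 1.5, -50.8]
[2.3, 19.9, -0.8, -40.9, 2.2, -62.0]
[2.7, 23.8, -1.0, -51.6, 3.0, -72.5]
[3.2, 27.8, -1.1, -62.9, 3.9, -82.2]
[3.7, 31.8, -1.3, -74.8, 5.0, -91.1]
[4.1, 35.7, -1.4, -87.4, 6.1, -99.1]
```

Request:
carry_out --pt "0.5 4 -0.2 -6.4 0.2 -13.5 -1" --pt "0.9 7.9 -0.3 -13.8 0.5 -26.5 -1" --pt "1.4 11.9 -0.5 -22 1 -38.9 -1" --pt "1.8 15.9 -0.6 -31.1 1.5 -50.8 -1" --pt "2.3 19.9 -0.8 -40.9 2.2 -62 -1" --pt "2.7 23.8 -1 -51.6 3 -72.5 -1" --pt "3.2 27.8 -1.1 -62.9 3.9 -82.2 -1" --pt "3.7 31.8 -1.3 -74.8 5 -91.1 -1" --pt "4.1 35.7 -1.4 -87.4 6.1 -99.1 -1" --pt "4.1 35.7 -1.4 -87.4 6.1 -99.1 -1"

```text
time_s: 16.15
ee_pos: [638.4, -254.5, 284.5]
ee_rot: [-173.1, -35.7, 172.0]
force: [-0.2, -0.7, -3.2]
gripper_width: 23.9
gripper_force: 60.0
```

```bash
python3 - <<'E'
from t import *
s=state();print(s['time_s'],s['ee_pos'],s['ee_rot'],s['qpos'].round(1),s['force'],s['torque'])
c=json.load(open('base.json'));print('cmd',np.round(json.load(open('cmd.json')),1))
print('tip',scr(s,85,0,13),'origin',scr(s,0,0,13))
plan([swing(c,t,0,6) for t in range(60,77,4)])
E
```

```text
16.15 [ 638.35478429 -254.47980331  284.46373037] [-173.06047072  -35.71817809  171.99387887] [ -17.1   48.4   37.2  -15.5  127.8 -107.2] [-0.21239753 -0.6627855  -3.22476936] [ 0.13038781 -0.87402113 -0.03760725]
cmd [ 636.8 -254.3  289.6 -173.   -35.6  171.9]
tip [ 688.03037613 -267.60479915  186.26841449] origin [ 640.98568927 -257.44090716  256.32905065]
[0.5, 4.0, -0.2, -6.4, 0.2, -13.4]
[0.9, 8.0, -0.3, -13.8, 0.5, -26.4]
[1.4, 11.9, -0.5, -22.0, 1.0, -38.9]
[1.9, 15.9, -0.7, -31.1, 1.6, -50.7]
[2.3, 19.9, -0.8, -40.9, 2.3, -61.9]
```

Request:
carry_out --pt "0.3 2 -0.1 -3 0.1 -6.8 -1" --pt "0.5 4 -0.2 -6.4 0.2 -13.4 -1" --pt "0.7 6 -0.2 -10 0.3 -20 -1" --pt "0.9 8 -0.3 -13.8 0.5 -26.4 -1" --pt "1.2 10 -0.4 -17.8 0.8 -32.7 -1" --pt "1.4 11.9 -0.5 -22 1 -38.9 -1" --pt "1.6 13.9 -0.6 -26.5 1.3 -44.9 -1" --pt "1.9 15.9 -0.7 -31.1 1.6 -50.7 -1" --pt "1.9 15.9 -0.7 -31.1 1.6 -50.7 -1" --pt "1.9 15.9 -0.7 -31.1 1.6 -50.7 -1"

```text
time_s: 17.15
ee_pos: [661.3, -251.5, 293.1]
ee_rot: [-168.8, -50.1, 169.9]
force: [0.1, 0.6, -2.6]
gripper_width: 23.8
gripper_force: 60.0
```

```bash
python3 - <<'E'
from t import *
s=state();print(s['time_s'],s['ee_pos'],s['ee_rot'],s['qpos'].round(1),s['force'],s['torque'])
print('want',np.round(swing(json.load(open('base.json')),72,0,6),1))
print('tip',scr(s,85,0,13),'origin',scr(s,0,0,13))
_,b=look('scene','s7');_,d=look('side','d7')
x=cv2.resize(b[60:285,30:330],(400,300),interpolation=cv2.INTER_CUBIC)
y=cv2.resize(d[40:265,90:390],(400,300),interpolation=cv2.INTER_CUBIC)
cv2.imwrite('pics/v7.png',np.hstack([x,y])[:,:,::-1])
E
```

```text
17.15 [ 661.28604922 -251.45986904  293.0879239 ] [-168.791272    -50.10423893  169.89837408] [ -15.1   62.8   12.4  -31.6  150.3 -121.4] [ 0.08703962  0.57597531 -2.59709744] [ 0.10159801 -0.89070764 -0.00318345]
want [ 691.9 -254.3  312.3 -169.4  -51.5  169.4]
tip [ 684.65201162 -265.55571721  185.67475494] origin [ 656.74639596 -254.84410255  265.24571652]
```

View pics/v7.png

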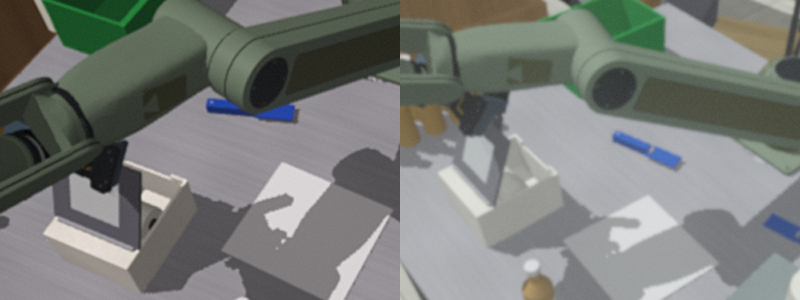

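The cover is now up at about 60°, but joints 3 and 5 are at their range ends. I'll flatten the scraper and push the tip forward against the underside.

```bash
python3 - <<'E'
from t import *
s=state(); b=json.load(open('base.json'))
json.dump([*s['ee_pos'].tolist(),*s['ee_rot'].tolist()],open('cmd.json','w'))
Rt,p=pose(s); tt=Rt.T@(scr(s,85,0,13)-p)
def tp(tip,phi):
    q=R.from_euler('y',phi,degrees=True)*mat(b); return [*(np.array(tip)-q.apply(tt)),*q.as_euler('xyz',degrees=True)]
W=[tp((688,-266,189),62),tp((692,-266,192),55),tp((700,-266,197),48),tp((710,-266,203),42),tp((719,-266,207),37),tp((727,-266,209),33)]
for w in W: print(np.round(w,1))
plan(W)
E
```

```text
[ 648.8 -252.7  291.8 -171.8  -41.6  171.2]
[ 640.6 -252.7  289.3 -173.1  -34.7  172. ]
[ 637.1 -252.7  287.3 -174.2  -27.7  172.6]
[ 638.  -252.7  286.2 -175.1  -21.8  172.9]
[ 640.  -252.7  283.6 -175.7  -16.8  173.1]
[ 642.9 -252.7  279.9 -176.2  -12.9  173.3]
[-2.1, -8.5, 0.5, 6.3, -1.2, 10.9]
[-2.9, -15.4, 0.9, 9.6, -1.1, 18.9]
[-3.7, -22.4, 1.2, 10.2, -1.0, 22.8]
[-4.3, -28.3, 1.5, 8.8, -0.8, 22.8]
[-4.9, -33.3, 1.7, 5.6, -0.4, 22.8]
[-5.3, -37.3, 1.9, 0.9, 0.1, 23.0]
```

Request:
carry_out --pt "-1 -4.2 0.2 3.2 -0.6 5.5 -1" --pt "-2.1 -8.5 0.5 6.3 -1.2 10.9 -1" --pt "-2.5 -12 0.7 8 -1.2 15 -1" --pt "-2.9 -15.4 0.9 9.6 -1.1 18.9 -1" --pt "-3.3 -19 1 10 -1 21 -1" --pt "-3.7 -22.4 1.2 10.2 -1 22.8 -1" --pt "-4 -25.4 1.4 9.6 -0.9 22.8 -1" --pt "-4.3 -28.3 1.5 8.8 -0.8 22.8 -1" --pt "-4.6 -30.8 1.6 7.2 -0.6 22.8 -1" --pt "-4.9 -33.3 1.7 5.6 -0.4 22.8 -1" --pt "-5.1 -35.3 1.8 3.2 -0.2 23 -1" --pt "-5.3 -37.3 1.9 0.9 0.1 23 -1" --pt "-5.3 -37.3 1.9 0.9 0.1 23 -1"

```text
time_s: 18.55
ee_pos: [640.0, -252.5, 279.9]
ee_rot: [-176.2, -13.2, 173.2]
force: [-4.4, -0.3, -1.3]
gripper_width: 23.7
gripper_force: 60.0
```

```bash
python3 - <<'E'
from t import *
s=state();print(s['time_s'],s['ee_pos'],s['ee_rot'],s['qpos'].round(1),s['force'],s['torque'])
print('want',np.round(json.load(open('cmd.json')),1))
t=scr(s,85,0,13);print('tip',t,'origin',scr(s,0,0,13),'angle',np.degrees(np.arctan2(t[2]+1.5-105,745-t[0])))
E
```

```text
18.55 [ 640.04736553 -252.45814819  279.94325166] [-176.19580209  -13.20089332  173.24270346] [ -19.5   34.8   57.1   -6.7  100.1 -103.6] [-4.40249258 -0.32772811 -1.3239695 ] [0.22835986 0.75259847 0.00322292]
want [ 642.8 -252.7  279.9 -176.2  -12.8  173.3]
tip [ 723.74259339 -265.73607693  208.52157819] origin [ 653.3248442  -255.45018033  255.00319745] angle 78.55736309935398
```

```bash
python3 - <<'E'
from t import *
c=json.load(open('cmd.json')); o=c[3:]
plan([(c[0]+7,c[1],c[2]+1,*o),(c[0]-40,c[1],c[2]+10,*o),(c[0]-140,c[1],c[2]+40,*o),(480,-60,270,*tilt(130,-10))])
a=cam('scene'); im=cv2.imread('pics/scene0.png'); m=cv2.inRange(im[170:300,185:335],(200,200,200),(255,255,255))
k=max(cv2.findContours(m,cv2.RETR_EXTERNAL,cv2.CHAIN_APPROX_NONE)[0],key=cv2.contourArea)
r=cv2.approxPolyDP(cv2.convexHull(k),6,True)[:,0]+[185,170]
for u in r: print(u,onplane(a,*u,4).round())
E
```

```text
[0.0, 0.0, 0.0, -6.6, 0.6, -2.6]
[0.0, 0.0, 0.0, 41.0, -4.7, -0.6]
[0.0, 0.0, 0.0, 144.5, -16.8, -7.1]
[-4.7, -20.3, 44.3, 177.4, 175.4, 38.9]Traceback (most recent call last):
  File "<stdin>", line 5, in <module>
ValueError: max() iterable argument is empty
```

Request:
carry_out --pt "0 0 0 -3.5 0.3 -1.4 -1" --pt "0 0 0 -6.6 0.6 -2.6 -1" --pt "0 0 0 -6.6 0.6 -2.6 -1" --pt "0 0 0 10 -1 -2 -1" --pt "0 0 0 41 -4.7 -0.6 -1" --pt "0 0 0 90 -10 -4 -1" --pt "0 0 0 144.5 -16.8 -7.1 -1" --pt "0 0 0 144.5 -16.8 -7.1 -1" --pt "-4.7 -20.3 44.3 177.4 175.4 38.9 -1" --pt "-4.7 -20.3 44.3 177.4 175.4 38.9 -1" --pt "-4.7 -20.3 44.3 177.4 175.4 38.9 -1" --pt "-4.7 -20.3 44.3 177.4 175.4 38.9 -1" --pt "-4.7 -20.3 44.3 177.4 175.4 38.9 -1" --pt "-4.7 -20.3 44.3 177.4 175.4 38.9 -1" --pt "-4.7 -20.3 44.3 177.4 175.4 38.9 -1" --pt "-4.7 -20.3 44.3 177.4 175.4 38.9 -1"

```text
time_s: 20.15
ee_pos: [480.9, -59.7, 270.0]
ee_rot: [180.0, 10.0, 130.1]
force: [-0.1, -0.3, -2.3]
gripper_width: 24.0
gripper_force: 60.0
```

```bash
python3 - <<'E'
from t import *
s=state();print(s['time_s'],s['ee_pos'],s['ee_rot'],s['force'],s['gripper_width'])
c=json.load(open('cmd.json'));print(np.round(c,1))
u=tilt(86,-20)
plan([(536,62,120,*u)])
c,w=look('wrist','w8');_,b=look('scene','s8');_,d=look('side','d8')
for n in('scene','side'):
    k=cam(n); print(n,[np.round(proj(k,scr(s,x,0,13))).tolist() for x in(85,0,-110)])
# expected cover edge pixels for angles
    for th in(60,80): print(th,[np.round(proj(k,H+[-160*np.cos(np.radians(th)),y,160*np.sin(np.radians(th))])).tolist() for y in(-90,90)])
x=cv2.resize(b[60:300,30:350],(400,300),interpolation=cv2.INTER_CUBIC)
y=cv2.resize(d[40:280,90:410],(400,300),interpolation=cv2.INTER_CUBIC)
cv2.imwrite('pics/v8.png',np.vstack([np.hstack([x,y]),np.hstack([cv2.resize(w,(400,300)),np.zeros((300,400,3),'uint8')])])[:,:,::-1])
E
```

```text
20.15 [480.85142904 -59.74921361 270.00724333] [179.97612328   9.95657028 130.14521454] [-0.12746098 -0.31659504 -2.31907259] 24.017453707729718
[480.  -60.  270.  179.9  10.  130. ]
[11.5, -9.5, 42.5, 82.7, 121.2, 137.8]
scene [[181.0, 157.0], [215.0, 144.0], [260.0, 129.0]]
60 [[73.0, 162.0], [141.0, 188.0]]
80 [[55.0, 174.0], [125.0, 201.0]]
side [[220.0, 136.0], [249.0, 135.0], [289.0, 133.0]]
60 [[144.0, 115.0], [177.0, 146.0]]
80 [[125.0, 116.0], [158.0, 149.0]]
```

View pics/v8.png

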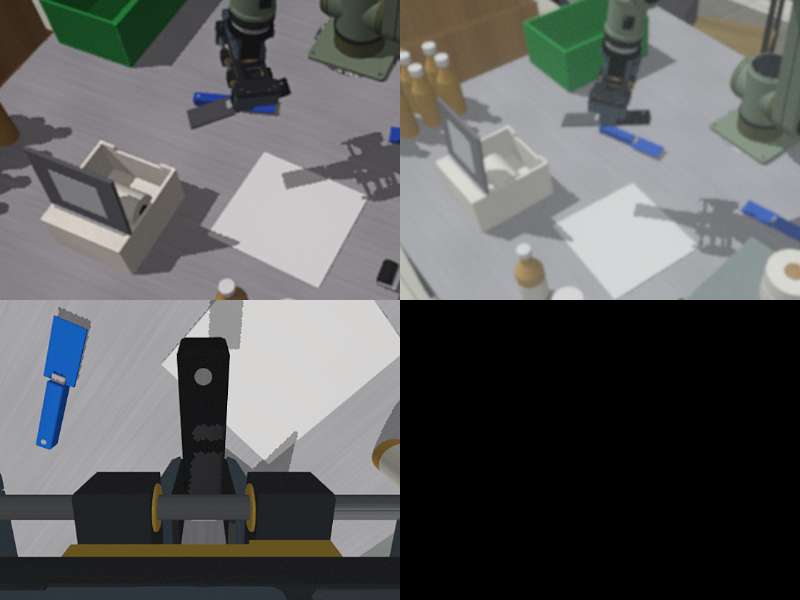

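The scene and side views show the cover standing at about 80°: its edge is at (52,178), and I predicted (55,174). The blade tip lies within 2 px of prediction, so the scraper hasn't twisted. The board corners in the scene are (242,182), (324,220), (284,290) and (202,238).

```bash
python3 - <<'E'
from h import *
a=cam('scene'); P=[onplane(a,*u,4) for u in [(242,181.6),(323.6,220),(284.4,289.6),(202,237.6)]]
print(np.round(P),np.mean(P,0))
b=cam('side'); P=[onplane(b,90+(u-400)*.8,40+v*.8,4) for u,v in [(633,184),(697,243),(612,298),(555,225)]]
print(np.round(P),np.mean(P,0))
E
```

```text
[[409. -68.   4.]
 [435. 189.   4.]
 [662. 172.   4.]
 [614. -84.   4.]] [530.20161717  52.25034246   4.        ]
[[411. -63.   4.]
 [421. 180.   4.]
 [666. 169.   4.]
 [642. -79.   4.]] [534.80532701  51.6660961    4.        ]
```

Request:
carry_out --pt "11.5 -9.5 42.5 82.7 121.2 137.8 -1" --pt "11.5 -9.5 42.5 82.7 121.2 137.8 -1" --pt "11.5 -9.5 42.5 82.7 121.2 137.8 -1" --pt "11.5 -9.5 42.5 82.7 121.2 137.8 -1" --pt "11.5 -9.5 42.5 82.7 121.2 137.8 -1" --pt "11.5 -9.5 42.5 82.7 121.2 137.8 -1" --pt "11.5 -9.5 42.5 82.7 121.2 137.8 -1" --pt "11.5 -9.5 42.5 82.7 121.2 137.8 -1"

```text
time_s: 21.1
ee_pos: [536.5, 61.9, 119.0]
ee_rot: [-179.8, 20.0, 86.3]
force: [0.1, -0.8, -1.7]
gripper_width: 23.5
gripper_force: 60.0
```

```bash
python3 - <<'E'
from t import *
s=state();print(s['time_s'],s['ee_pos'],s['ee_rot'],s['force'])
print('tip',scr(s,85,0,13),'end',scr(s,-110,0,13))
u=tilt(86,-20); plan([(536,62,45,*u),(536,62,33,*u),(536,62,31,*u)])
E
```

```text
21.1 [536.52203118  61.8768652  119.00862028] [-179.76767272   19.96840797   86.25612474] [ 0.0630584  -0.75415305 -1.6848696 ]
tip [529.13635978 -47.86747936 105.44835871] end [542.13901322 146.69849801 105.55536343]
[-0.0, 0.0, 0.0, 25.7, 0.0, 70.4]
[-0.0, 0.0, 0.0, 29.8, 0.0, 81.7]
[-0.0, 0.0, 0.0, 30.5, 0.0, 83.6]
```

Request:
carry_out --pt "0 0 0 9 0 24 -1" --pt "0 0 0 17 0 47 -1" --pt "0 0 0 25.7 0 70.4 -1" --pt "0 0 0 28 0 77 -1" --pt "0 0 0 29.8 0 81.7 -1" --pt "0 0 0 30.5 0 83.6 -1" --pt "0 0 0 30.5 0 83.6 -1" --pt "0 0 0 30.5 0 83.6 -1"

```text
time_s: 21.9
ee_pos: [536.2, 62.3, 31.2]
ee_rot: [-179.9, 20.0, 86.1]
force: [-0.3, 0.4, -2.3]
gripper_width: 23.9
gripper_force: 60.0
```

Request:
carry_out --pt "0 0 0 0.3 0 0.9 -1" --pt "0 0 0 0.3 0 0.9 -1" --pt "0 0 0 0.3 0 0.9 -0.2" --pt "0 0 0 0.3 0 0.9 0.2" --pt "0 0 0 0.3 0 0.9 0.5" --pt "0 0 0 0.3 0 0.9 0.5" --pt "0 0 0 0.3 0 0.9 0.5" --pt "0 0 0 -7 0 -19 0.5" --pt "0 0 0 -20 0 -55 0.5" --pt "0 0 0 -36 0 -100 0.5" --pt "0 0 0 -52 0 -145 0.5" --pt "0 0 0 -70 0 -190 0.5" --pt "0 0 0 -70 0 -190 0.5" --pt "0 0 0 -70 0 -190 0.5"

```text
time_s: 23.3
ee_pos: [536.3, 61.5, 233.6]
ee_rot: [-180.0, 19.9, 86.0]
force: [0.9, -0.0, -1.5]
gripper_width: 68.2
gripper_force: 0.0
```

```bash
python3 - <<'E'
from t import *
s=state();print(s['time_s'],s['ee_pos'],s['gripper_width'],s['force'])
_,w=look('wrist','w9');_,b=look('scene','s9');_,d=look('side','d9')
v=np.vstack([np.hstack([cv2.resize(b,(400,300)),cv2.resize(d,(400,300))]),np.hstack([cv2.resize(w,(400,300)),cv2.resize(d[170:290,200:360],(400,300),interpolation=cv2.INTER_CUBIC)])])
cv2.imwrite('pics/v9.png',v[:,:,::-1])
E
```

```text
23.3 [536.34177363  61.46313886 233.61261234] 68.21089351266716 [ 0.91686404 -0.03535291 -1.48974887]
```

View pics/v9.png

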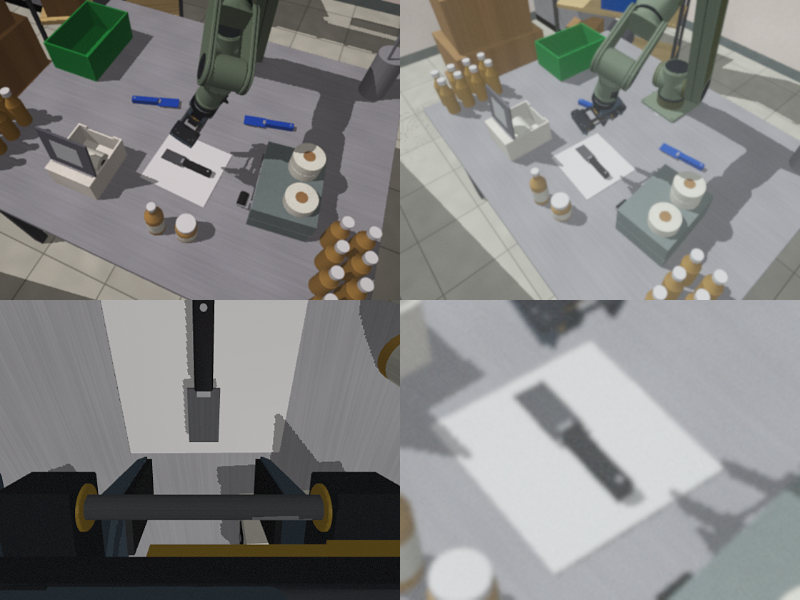

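The final views show the scraper flat on the board with margin on every side: in the wrist view the tip is at (204,441) and the board edge at row 452. The cover is standing open, and the roller, bottle and jar haven't moved. I'll hand it in.

```bash
python3 -c "
from workcell import workorder
print(workorder.job_done())"
```

```text
the job is handed in; nothing more can be done
None
```

I handed the job in at about 23 s: the cover stands open at roughly 80°, the scraper lies flat and wholly on the white board, and the roller, bottle and jar were left where they were; no verdict came back.

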